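# Put the glue away in the fridge door

### The arm

A 6-joint arm with a two-finger parallel gripper is mounted at the origin on the work surface. World frame = base frame: x ahead of the robot, y to its left, z up, the work surface at z = 0. Lengths are in m, angles in rad, forces in N, time in s.
With the tool pointing down it reaches from about 0.25 to 0.725 m from the base axis. Payload 4 kg.
Tool frame: the origin (TCP) lies midway between the tips of the shut fingers; the grasp point (between the pads) lies 19 mm behind it (bot.grip_depth is the distance from the TCP to the grasp point, in m); z points along the fingers, y is the line along which they close (so a half turn about z gives the same grasp; the last joint's range is limited). The gripper opens to 85 mm and grips with 20 to 120 N. Pads are 22 mm wide; open, the fingers measure 114 mm over their backs; the gripper's body (76 mm by 85 mm) begins 54 mm behind the grasp point. The pads swing forward as they close: fully open they stand 13 mm farther back than shut.
Start: joints at [-1.14, 0.241, 0.005, 1.335, 0, 1.571], TCP at [0.209, -0.454, 0.231] pointing down, gripper open.
Joint ranges: [-2.72, 2.72], [-1.05, 1.87], [-1.09, 1.28], [-1.99, 2.15], [-1.42, 1.44], [-3.14, 3.14]. Speed limits (rad/s): [2.79, 2.79, 3.14, 3.14, 3.14, 3.14].

### API

Orientations are given as a unit quaternion [x, y, z, w].
In Python, from workcell import bot gives the robot as it stands.
- The arm moves only by the shell command python3 -m creep 'ROWS'. ROWS is JSON, one flat list of numbers, 5 for each row, row after row: the shift along the world's x, y, z in m, then the turn about the world's z in rad, then the finger opening in m, from 0 to 0.0854. In form: [x, y, z, twist, claw, x, y, z, twist, claw, ...]. A call has 1 to 10 rows; each row is the pose to reach, as a shift and turn from the pose commanded when the call began; what a row does not reach only later rows make up. A row lasts 1/12 s, in which the tool goes at most 41.7 mm and 7.16 degrees, less where a joint would pass 70% of its speed; a pose out of reach is approached as far as the arm can. A call with a gripper value outside its range is refused whole. The fingers move at their own pace and stop on an object; the grip force is fixed at half the most. Time passes only in rows, so rows that repeat a pose let the fingers close. It gives the time, the measured TCP pose, the force, the opening and the grip force at its end, in the units of the state.
- bot.get_obs(): the state, without advancing time (a new reading comes with each control period).
- bot.camera(name): name is "scene" or "top" or "wrist"; returns a dict with "pixels" (420x560x3 uint8, red, green, blue), "camera_matrix" (3x3 intrinsics, pixels), "dist_coeffs" ([k1, k2, p1, p2, k3] as OpenCV has them; the pictures are not rectified), "extrinsics" (4x4, takes a point from world to camera coordinates); the wrist camera has in their place "T_tool_cam" (4x4, takes a point from camera to tool coordinates, whose origin is the TCP and whose axes are the flange's). Camera axes: x right, y down, z forward; pixel columns grow to the right and rows downward; lengths in m; the calibration is good to about 2 mm. A picture is of the moment at which its call begins: read the wrist's pose just before it. There is no depth.
- bot.job_done(): hands the job in; it is judged then, once.
Trained networks look in the newest picture that a camera, given by its name, has taken for a name from the list of things; names that differ only in an ending like _2 or _b are one class to them, and where a whole thing is asked for, a point or a joint stands for the part that bears it (a point fixed in the world has none). Each returns a list of dicts, best first, with "score" (0 to 1); they miss things now and then, are a little off and sometimes report something else, mostly with a low value. They report only what shows in the picture. A call takes as long as a camera call. They do not tell look-alikes from the thing itself.
- bot.look_for(camera, thing): "centre" ([column, row] as shares, 0 to 1, of the picture: columns of its width, rows of its height, amid what is visible of it).
- bot.place_of(camera, thing): "centre" ([column, row] as shares, 0 to 1, of the picture: columns of its width, rows of its height: a listed point, or the origin of a listed thing).
The state is a dict: "clock": time; "joint_pos": joint angles; "joint_vel": joint speeds; "tau": joint torques, N m; "eef_pos": TCP position; "tool_rot": TCP orientation; "ft_force": force on the tool from outside, world axes, zero at the start; "ft_torque": the same for the moment, N m; "grip_width": finger opening in m; "grasp_force": force on a finger pad.
Only numpy, scipy, OpenCV 4.12 (cv2) and the standard library are available. Lean on these libraries where they do the work, as an engineer would, in place of code of your own. Each camera call takes 0.05 s, during which the arm holds its last target. There are 200 camera calls.

### The job

Put the glue bottle away: swing the little fridge's door wide open, about square to the front, lift the glue bottle (the one with the broad ribbed cap) out of the crate, stand it in the free end of the upper door rack beside the jar and let go of it, then shut the door fully. Keep the bottle and the jar upright, and leave the other things standing in the crate and the block plane on the bench where it lies.

Things in the scene. Friction and masses are not known exactly. Their poses are not given: they have to be found in the camera images.
- fridge_door (a joint): hinge angle of the fridge door, rad: 0 is shut, starts at 0 to 0.05, pi/2 is square to the front, stop at 1.9. Vertical hinge at the right-hand edge seen from the front; growing values turn the door counter-clockwise seen from above, its free edge coming towards the robot. No spring or latch: light friction (about 0.6 N at the handle), it stays where it is left
- fridge: small cream refrigerator, fixed. Case 180 deep x 250 wide x 270 mm high, origin under the centre of the case, front at local x = -90 mm, y along its width, z up; these axes are those of door_hinge when the door is shut. The door (250 wide, 12 to 270 mm above the bench) covers the front. The cavity's roof is 245 mm above the bench
- door_hinge (a point): point on the door's hinge axis, 12 mm above the bench (door's lower edge), at the right front edge of the case. Axes turn with the door: y along the door from hinge to free edge, x from its outer to its inner face, z up. The panel takes up local x -37 to -2 mm, y 0 to 250 mm; the inner liner reaches x = 8 mm
- door_handle (a point): point to take on the handle: a vertical steel D-handle, round bar 12 mm thick, 112 mm long, centre line 40 mm clear of the door's outer face; from above, fingers closing along the door's width pass either side of it. The point is on the centre line, 21 mm below the top, 232 mm above the bench, at local (-77, 225, 220) mm from door_hinge. Axes as door_hinge
- rack_spot (a point): where the bottle's underside goes: free end of the upper rack inside the door, on its floor (105 mm above the bench), local (45.5, 147, 93) mm from door_hinge, same axes. Rack inside 75 mm deep (x -37.5 to 37.5 mm of this point), 155 long (y -108 to 47), open above; end cheeks and a two-bar steel rail stand 38 mm above its floor. The door's top edge is 165 mm above the rack's floor
- rack_jar: glass jar with steel lid, 57 mm diameter, 76 mm high, standing in the hinge end of the same rack, about 77 mm from rack_spot. Loose; rides with the door. Origin at the centre of its underside, z up
- crate: slatted wooden crate 310 x 230 x 70 mm high, walls and floor 8 mm, fixed; origin under its centre, long side along local x
- glue_bottle: round plastic bottle, 130 mm high, body 58 mm diameter up to 78 mm, sloping shoulder, then a broad ribbed cap 40 mm diameter from 92 mm to the top: grip it there from above, so that the gripper clears the door's top at the rack. 0.2 to 0.4 kg. Stands in one of four places in the crate, on its floor 8 mm above the bench. Origin: centre of its underside, z up
- spirit_bottle: glass bottle, 54 mm diameter, 160 mm high, with narrow neck and small cap, standing in the crate; origin at the centre of its underside, z up
- filler_jar: squat jar, 62 mm diameter, 75 mm high, standing in the crate; origin at the centre of its underside, z up
- wax_tin: flat round metal tin, 74 mm diameter, 42 mm high, in the crate; origin at the centre of its underside, z up
- block_plane: small metal block plane, 160 x 50 x 45 mm, on the bench at the back, between the crate and the fridge; origin under its centre
There are look-alikes about, which are no part of the job. What is shaped like the glue_bottle but blue is not meant.

How it is judged:
On the way, in this order (a step that is already met when the one before it is completed fails the run):
1. the fridge door stands wide open (at least 1.25 rad) (value of joint fridge_door above 1.25 rad), for 0.2 s.
2. the glue bottle stands in the free end of the rack of the open door, let go (x of glue_bottle in the frame of rack_spot between -0.02 and 0.02 m and y of glue_bottle in the frame of rack_spot between -0.04 and 0.04 m and z of glue_bottle in the frame of rack_spot between -0.012 and 0.012 m and angle between glue_bottle's own z axis and vertical below 0.15 rad and value of joint fridge_door above 0.6 rad and contact force between glue_bottle and the fingers below 0.2 N and linear speed of glue_bottle below 0.05 m/s), for 0.2 s.
At the end, for the whole second after the job is handed in: the door is shut (within 0.035 rad) and still; inside it the glue bottle stands upright (within 0.15 rad) on the rack's floor (within 12 mm) in its free end (within 40 mm of rack_spot along the rack and 20 mm across), and the jar still stands upright beside it in the same rack (value of joint fridge_door below 0.035 rad and velocity of joint fridge_door below 0.02 rad/s and x of glue_bottle in the frame of rack_spot between -0.02 and 0.02 m and y of glue_bottle in the frame of rack_spot between -0.04 and 0.04 m and z of glue_bottle in the frame of rack_spot between -0.012 and 0.012 m and angle between each of glue_bottle, rack_jar's own z axis and vertical below 0.15 rad and linear speed of glue_bottle below 0.03 m/s and z of rack_jar in the frame of rack_spot between -0.012 and 0.012 m and y of rack_jar in the frame of rack_spot between -0.12 and -0.03 m); the robot touches nothing.
It fails at once if the glue bottle or the rack's jar is tipped (more than 0.6 rad) (angle between any of glue_bottle, rack_jar's own z axis and vertical above 0.6 rad).
It fails at once if something in the crate is knocked over (more than 0.6 rad) or taken out (moved more than 80 mm) (angle between any of spirit_bottle, filler_jar, wax_tin's own z axis and vertical above 0.6 rad or distance of any of spirit_bottle, filler_jar, wax_tin from where it was at the start of the episode above 0.08 m).
It fails at once if the block plane on the bench is moved more than 40 mm (distance of block_plane from where it was at the start of the episode above 0.04 m).
It also fails if it takes over 69 s, if anything falls off the work surface, if the arm or the gripper's body presses on something with over 40 N, if the wrist force passes 120 N, or if a joint passes its speed limit or range.

## Working session

There is one attempt and no reset: what is moved stays moved. The work goes in short steps, Python scripts to look and compute and a shell command to move; the robot and the scene stay as the last step left them, time stands still between calls to the robot, and variables do not carry over. Pictures are saved under pics/ and viewed, at most 10 in all, crops included, and the job is handed in when it is done.

```bash
ls; mkdir -p pics; cat > h.py <<'E'
import numpy as np, cv2
from workcell import bot
def snap(n):
    c=bot.camera(n); return c
def ray(c,uv):
    K=np.array(c["camera_matrix"]);D=np.array(c["dist_coeffs"])
    p=cv2.undistortPoints(np.array([[uv]],float),K,D)[0,0]
    T=np.array(c["extrinsics"]);R=T[:3,:3];t=T[:3,3]
    return -R.T@t, R.T@np.array([p[0],p[1],1])
def tri(*rs):
    A=0;b=0
    for o,d in rs:
        d=d/np.linalg.norm(d);P=np.eye(3)-np.outer(d,d);A=A+P;b=b+P@o
    x=np.linalg.solve(A,b)
    return x, max(np.linalg.norm((np.eye(3)-np.outer(d,d)/(d@d))@(x-o)) for o,d in rs)
def atz(r,z): o,d=r; return o+d*(z-o[2])/d[2]
def proj(c,X):
    T=np.array(c["extrinsics"]);r=cv2.Rodrigues(T[:3,:3])[0]
    return cv2.projectPoints(np.array(X,float).reshape(-1,3),r,T[:3,3],np.array(c["camera_matrix"]),np.array(c["dist_coeffs"]))[0][:,0]
E
python3 - <<'E'
from h import *
C={n:snap(n) for n in("scene","top")}
for n in C: cv2.imwrite(f"pics/{n}0.png",C[n]["pixels"][:,:,::-1])
print(bot.get_obs())
for t in "fridge door_hinge door_handle rack_spot crate glue_bottle spirit_bottle filler_jar wax_tin block_plane".split():
    L={}
    for n in C:
        for f in("place_of","look_for"):
            L[n,f]=[(np.array(d["centre"])*[560,420],d["score"]) for d in getattr(bot,f)(n,t)]
            print(t,n,f,[(p.round(0).tolist(),round(s,2)) for p,s in L[n,f][:4]])
    a,b=L["scene","place_of"],L["top","place_of"]
    if a and b: print("   tri",*[x.round(4) if hasattr(x,'round') else x for x in tri(ray(C["scene"],a[0][0]),ray(C["top"],b[0][0]))])
E
```

```text
pics
{'clock': 0.1, 'joint_pos': array([-1.14000851e+00,  2.41369092e-01,  3.81268829e-03,  1.33519567e+00,
       -2.02915750e-05,  1.57081428e+00]), 'joint_vel': array([ 3.47217021e-04, -4.76598761e-04,  4.58758884e-03, -6.82841364e-04,
        5.24497395e-05,  1.10364361e-03]), 'tau': array([-4.50634552e-04, -3.73137438e+01,  2.53010291e+01,  1.08605743e-02,
       -7.40147442e-06, -4.04835845e-06]), 'eef_pos': array([ 0.20854269, -0.45378777,  0.23046862]), 'tool_rot': array([ 9.76893729e-01,  2.13723388e-01, -2.18923010e-04, -9.53106680e-04]), 'ft_force': array([ 0.89943359,  0.0245676 , -0.5986621 ]), 'ft_torque': array([0.04172027, 0.01538667, 0.03132509]), 'grasp_force': 0.0, 'grip_width': 0.08556286046395195}
fridge scene place_of [([187.0, 168.0], 0.59)]
fridge scene look_for [([183.0, 153.0], 0.71)]
fridge top place_of []
fridge top look_for [([385.0, 119.0], 0.58)]
door_hinge scene place_of [([215.0, 133.0], 0.92), ([325.0, 281.0], 0.42)]
door_hinge scene look_for [([214.0, 155.0], 0.93)]
door_hinge top place_of [([403.0, 175.0], 0.61), ([270.0, 127.0], 0.25)]
door_hinge 
[... 1676 characters left out ...]
[325.0, 276.0], 0.67), ([275.0, 254.0], 0.59)]
filler_jar top place_of [([235.0, 199.0], 0.64), ([190.0, 238.0], 0.51)]
filler_jar top look_for [([234.0, 196.0], 0.56)]
   tri [ 0.5503  0.2068 -0.0297] 0.0052
wax_tin scene place_of [([319.0, 253.0], 0.6)]
wax_tin scene look_for [([323.0, 251.0], 0.84)]
wax_tin top place_of [([227.0, 247.0], 0.91)]
wax_tin top look_for [([223.0, 247.0], 0.65)]
   tri [ 0.4098  0.229  -0.045 ] 0.0007
block_plane scene place_of [([208.0, 243.0], 0.77)]
block_plane scene look_for [([211.0, 245.0], 0.76), ([213.0, 152.0], 0.71)]
block_plane top place_of [([270.0, 129.0], 0.69)]
block_plane top look_for [([370.0, 155.0], 0.35)]
   tri [0.7428 0.1127 0.0195] 0.0057
```

```bash
python3 - <<'E'
import cv2,numpy as np
a=cv2.imread("pics/scene0.png");b=cv2.imread("pics/top0.png")
cv2.imwrite("pics/both.png",cv2.resize(np.vstack([a[100:400,130:430].repeat(1,0)]),(600,600),interpolation=cv2.INTER_CUBIC))
cv2.imwrite("pics/topc.png",cv2.resize(b[60:340,60:460],(800,560),interpolation=cv2.INTER_CUBIC))
E
```

```text
(no output)
```

View pics/both.png

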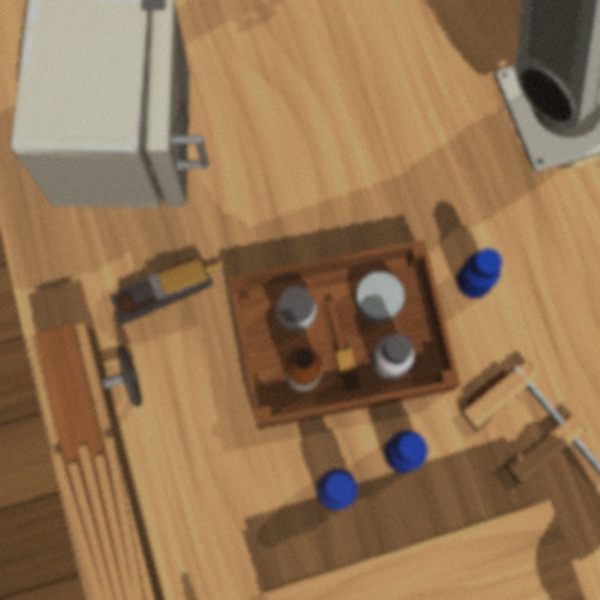

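View pics/topc.png

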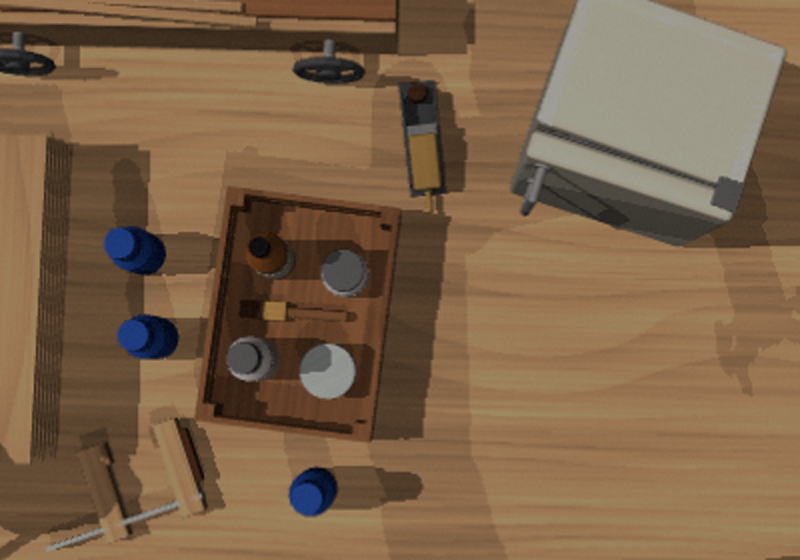

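The picture shows four candidates shaped like the glue bottle. In the full scene view they are white with a grey cap at (327,278), and blue at (370,238), (331,325) and (297,345). In the top view the white one is at about (184,239). Only the white one stands in the crate and isn't blue, so it is the glue bottle. The fridge has its front towards the robot, with the handle at scene (230,172) and the hinge cap at top (427,159).

```bash
cat >> h.py <<'E'
def Rz(a): c,s=np.cos(a),np.sin(a); return np.array([[c,-s,0],[s,c,0],[0,0,1]])
def door(q,p): # q=hx,hy,yaw(door y-frame yaw)
    return np.array([q[0],q[1],.012])+Rz(q[2])@np.array(p)/1000
def wcam():
    from scipy.spatial.transform import Rotation as R
    o=bot.get_obs(); c=bot.camera("wrist")
    T=np.eye(4);T[:3,:3]=R.from_quat(o["tool_rot"]).as_matrix();T[:3,3]=o["eef_pos"]
    c["extrinsics"]=np.linalg.inv(T@np.array(c["T_tool_cam"])); return c
def find(n,t,f="place_of"):
    return [(np.array(d["centre"])*[560,420],round(d["score"],2)) for d in getattr(bot,f)(n,t)]
E
python3 - <<'E'
from h import *
from scipy.optimize import least_squares
C={n:snap(n) for n in("scene","top")}
H=(0,0,0);HD=(-77,225,220);RS=(45.5,147,93)
S,T=C["scene"],C["top"]
obs=[(S,HD,(232,172),1),(T,HD,(326,160),1),(S,RS,(197,165),.5),(T,RS,(363,136),.5),(T,H,(403,175),.3),(S,H,(215,133),.3),
 (T,(-37,0,258),(60+728/2,60+217/2),.7),(T,(-37,250,258),(60+527/2,60+153/2),.5),(T,(182,0,258),(60+783/2,60+48/2),.7),
 (S,(182,250,258),(130+15/2,100+150/2),.7),(S,(-37,250,258),(130+186/2-10,100+153/2),.4)]
f=lambda q:np.concatenate([(proj(c,door(q,p))[0]-uv)*w for c,p,uv,w in obs])
r=least_squares(f,[.62,-.25,-.3],loss="soft_l1");print(r.x)
for c,p,uv,w in obs: print("S" if c is S else "T",p,uv,(proj(c,door(r.x,p))[0]-uv).round(1))
print("handle",door(r.x,HD),"spot",door(r.x,RS))
for n,uv in(("S",(328,281)),): pass
for uv in((192,236),(185,239)):
    print("glue",tri(ray(S,(328,281)),ray(T,uv)),atz(ray(S,(327,275)),.138),atz(ray(T,(60+243/2,60+358/2)),.138))
print("tin etc",atz(ray(T,(60+268/2,60+250/2)),.16))
im={}
for n,c in C.items():
    i=np.ascontiguousarray(c["pixels"][:,:,::-1])
    for a,b in [((-37,0,258),(-37,250,258)),((-37,0,0),(-37,250,0)),((-37,250,258),(-37,250,0)),((182,250,258),(182,0,258)),((182,250,258),(2,250,258)),((182,0,258),(2,0,258)),((-77,225,241),(-77,225,129))]:
        u=proj(c,[door(r.x,a),door(r.x,b)]);cv2.line(i,*[tuple(int(v) for v in x) for x in u],(0,0,255),1)
    im[n]=i
a=cv2.resize(im["scene"][90:230,130:270],(400,400));b=cv2.resize(im["top"][50:200,310:460],(400,400))
cv2.imwrite("pics/fit.png",np.hstack([a,b]))
E
```

```text
[ 0.62888351 -0.25457184 -0.29109896]
S (-77, 225, 220) (232, 172) [-1.5 -0.3]
T (-77, 225, 220) (326, 160) [-1.5  0.8]
S (45.5, 147, 93) (197, 165) [-1.3 -0.9]
T (45.5, 147, 93) (363, 136) [-0.2 -2.5]
T (0, 0, 0) (403, 175) [-0.2 -2.4]
S (0, 0, 0) (215, 133) [0.1 2.1]
T (-37, 0, 258) (424.0, 168.5) [1. 4.]
T (-37, 250, 258) (323.5, 136.5) [-2.5  1.7]
T (182, 0, 258) (451.5, 84.0) [ 0.7 -0.4]
S (182, 250, 258) (137.5, 175.0) [-1.2  0.4]
S (-37, 250, 258) (213.0, 176.5) [ 1.7 -1.6]
handle [ 0.61969913 -0.01693841  0.232     ] spot [ 0.71465904 -0.126815    0.105     ]
glue (array([0.42915686, 0.3262548 , 0.00574174]), np.float64(0.011677597525369805)) [0.43693642 0.33158658 0.138     ] [0.42875551 0.32607446 0.138     ]
glue (array([0.42720833, 0.33496009, 0.03934759]), np.float64(0.003223895296128336)) [0.43693642 0.33158658 0.138     ] [0.42875551 0.32607446 0.138     ]
tin etc [0.56203607 0.29676039 0.16      ]
```

View pics/fit.png

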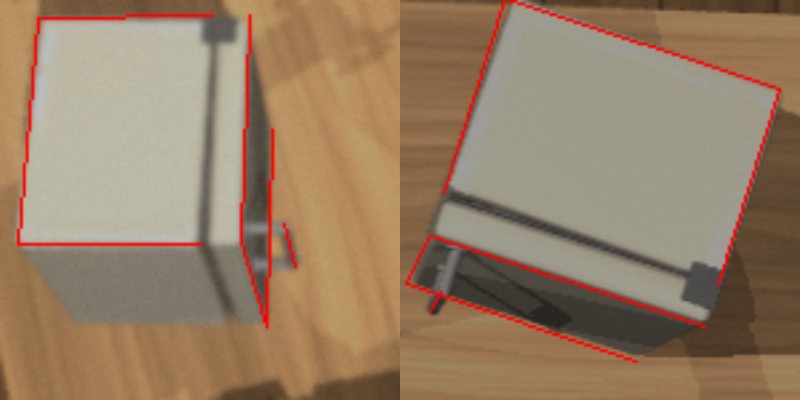

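The overlay matches the fridge edges to within about 3 px, and the modelled handle bar lies on the real handle. I'll move above the handle now.

```bash
python3 -m creep '[0.35,0.37,0.08,-0.722,0.0854,0.35,0.37,0.08,-0.722,0.0854,0.35,0.37,0.08,-0.722,0.0854,0.35,0.37,0.08,-0.722,0.0854,0.35,0.37,0.08,-0.722,0.0854,0.35,0.37,0.08,-0.722,0.0854,0.35,0.37,0.08,-0.722,0.0854,0.35,0.37,0.08,-0.722,0.0854,0.35,0.37,0.08,-0.722,0.0854,0.35,0.37,0.08,-0.722,0.0854]'
python3 - <<'E'
from h import *
c=wcam();o=bot.get_obs();print(o["joint_pos"].round(2),o["eef_pos"])
for t in("door_handle","door_hinge"): print(t,find("wrist",t))
p=find("wrist","door_handle")
if p: print(atz(ray(c,p[0][0]),.232))
i=np.ascontiguousarray(c["pixels"][:,:,::-1]);q=[.6289,-.2546,-.2911]
for a,b in [((-37,0,258),(-37,250,258)),((-77,225,241),(-77,225,129)),((-77,225,220),(-40,225,220))]:
    u=proj(c,[door(q,a),door(q,b)]);print(u.round());cv2.line(i,*[tuple(int(v) for v in x) for x in u],(0,0,255),1)
cv2.imwrite("pics/w1.png",i)
E
```

```text
clock: 3.03
eef_pos: [0.4715, -0.1766, 0.2916]
tool_rot: [0.989, -0.145, 0.0, 0.0]
ft_force: [1.0, -0.7, 0.4]
grip_width: 0.0855
grasp_force: 0.0
[-0.35  0.23  0.15  1.49  0.01  3.08] [ 0.47692929 -0.17136854  0.29242609]
door_handle []
door_hinge []
[[ 349.  -58.]
 [-268.  -60.]]
[[-125.   54.]
 [  34.   76.]]
[[ -81.   60.]
 [-102.  -17.]]
```

View pics/w1.png

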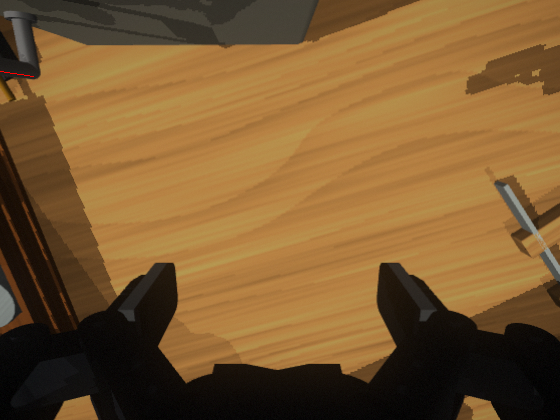

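The handle foot shows at about (38,72), where the model puts it. Joint 6 is near its limit (3.08), so I'll use the half-turned grasp, turning by +pi.

```bash
python3 -m creep '[0.07,0.07,0.005,1.25,0.0854,0.07,0.07,0.005,1.25,0.0854,0.07,0.07,0.005,1.25,0.0854,0.07,0.07,0.005,1.25,0.0854,0.07,0.07,0.005,1.25,0.0854,0.07,0.07,0.005,1.25,0.0854,0.07,0.07,0.005,1.25,0.0854,0.07,0.07,0.005,1.25,0.0854,0.07,0.07,0.005,1.25,0.0854,0.07,0.07,0.005,1.25,0.0854]' | tail -6
python3 -m creep '[0,0,0,1.25,0.0854,0,0,0,1.25,0.0854,0,0,0,1.25,0.0854,0,0,0,1.25,0.0854,0,0,0,1.25,0.0854,0,0,0,1.25,0.0854,0,0,0,1.25,0.0854,0,0,0,1.25,0.0854,0,0,0,1.25,0.0854,0,0,0,1.25,0.0854]'
python3 -m creep '[0,0,0,0.64,0.0854,0,0,0,0.64,0.0854,0,0,0,0.64,0.0854,0,0,0,0.64,0.0854,0,0,0,0.64,0.0854,0,0,0,0.64,0.0854,0,0,0,0.64,0.0854]'
python3 - <<'E'
from h import *
from scipy.spatial.transform import Rotation as R
c=wcam();o=bot.get_obs();print(o["joint_pos"].round(2),o["eef_pos"])
M=R.from_quat(o["tool_rot"]).as_matrix();print("yaw",np.arctan2(M[1,0],M[0,0]),"target",np.pi-.2911)
p=find("wrist","door_handle");print(p)
if p: print(atz(ray(c,p[0][0]),.232))
i=np.ascontiguousarray(c["pixels"][:,:,::-1]);q=[.6289,-.2546,-.2911]
print(proj(c,door(q,(-77,225,220))))
for a,b in [((-37,0,258),(-37,250,258)),((-77,225,241),(-77,225,129)),((-77,225,220),(-40,225,220))]:
    u=proj(c,[door(q,a),door(q,b)]);cv2.line(i,*[tuple(int(v) for v in x) for x in u],(0,0,255),1)
cv2.imwrite("pics/w2.png",i)
E
```

```text
clock: 4.07
eef_pos: [0.5394, -0.1101, 0.2958]
tool_rot: [0.887, 0.463, -0.0, -0.0]
ft_force: [0.3, 0.4, -0.8]
grip_width: 0.0851
grasp_force: 0.0
clock: 4.9
eef_pos: [0.5394, -0.1102, 0.2958]
tool_rot: [0.448, 0.894, -0.0, -0.0]
ft_force: [0.3, 0.3, -0.6]
grip_width: 0.0854
grasp_force: 0.0
clock: 5.48
eef_pos: [0.5397, -0.1097, 0.2959]
tool_rot: [0.148, 0.989, -0.0, -0.0]
ft_force: [-0.0, 0.2, 0.2]
grip_width: 0.0855
grasp_force: 0.0
[-0.2   0.33  0.29  1.53 -0.    0.1 ] [ 0.53987702 -0.10943726  0.29596458]
yaw 2.84411262926169 target 2.850492653589793
[(array([436.296, 293.118]), 0.92)]
[ 0.61941642 -0.02074187  0.232     ]
[[441.90493164 292.05070258]]
```

View pics/w2.png

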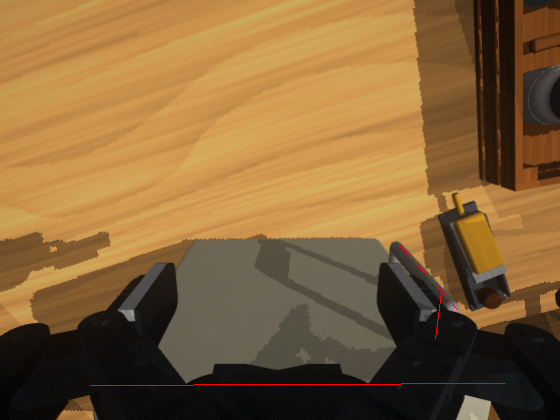

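The network puts the handle at (436,293), world (0.619, -0.019), which agrees with the fit at (0.620, -0.017). I'll move over, go down and close.

```bash
python3 -m creep '[0.08,0.091,0,0,0.0854,0.08,0.091,0,0,0.0854,0.08,0.091,0,0,0.0854,0.08,0.091,0,0,0.0854,0.08,0.091,0,0,0.0854,0.08,0.091,-0.04,0,0.0854,0.08,0.091,-0.083,0,0.0854,0.08,0.091,-0.083,0,0.0854,0.08,0.091,-0.083,0,0.0854]'
python3 -m creep '[0,0,0,0,0,0,0,0,0,0,0,0,0,0,0,0,0,0,0,0,0,0,0,0,0,0,0,0,0,0]'
```

```text
clock: 6.33
eef_pos: [0.6171, -0.0183, 0.2103]
tool_rot: [0.147, 0.989, -0.001, -0.004]
ft_force: [0.5, -0.1, 1.0]
grip_width: 0.0855
grasp_force: 0.0
clock: 6.83
eef_pos: [0.6212, -0.0185, 0.2143]
tool_rot: [0.146, 0.989, -0.001, 0.001]
ft_force: [0.7, -21.3, 5.9]
grip_width: 0.0121
grasp_force: 9.8
```

```bash
python3 - <<'E'
from h import *
H=np.array([.6289,-.2585]);p0=np.array([.6200,-.0215]);c0=np.array([.6202,-.0185])
for k in range(0,15):
    a=.11*k; p=H+Rz(a)[:2,:2]@(p0-H); print(k,round(a,3),(p-c0).round(4),(p-(H+Rz(.5)[:2,:2]@(p0-H))).round(4))
E
python3 -m creep '[0,-0.003,0,0,0,0,-0.003,0,0,0]'
```

```text
0 0.0 [-0.0002 -0.003 ] [0.1125 0.0333]
1 0.11 [-0.0262 -0.0054] [0.0866 0.0309]
2 0.22 [-0.0517 -0.0107] [0.061  0.0256]
3 0.33 [-0.0765 -0.0187] [0.0362 0.0176]
4 0.44 [-0.1003 -0.0294] [0.0124 0.0069]
5 0.55 [-0.1228 -0.0426] [-0.01   -0.0063]
6 0.66 [-0.1436 -0.0582] [-0.0309 -0.0219]
7 0.77 [-0.1627 -0.0761] [-0.0499 -0.0398]
8 0.88 [-0.1796 -0.0959] [-0.0669 -0.0596]
9 0.99 [-0.1943 -0.1174] [-0.0816 -0.0811]
10 1.1 [-0.2066 -0.1404] [-0.0938 -0.1041]
11 1.21 [-0.2162 -0.1647] [-0.1034 -0.1284]
12 1.32 [-0.2231 -0.1898] [-0.1104 -0.1535]
13 1.43 [-0.2272 -0.2156] [-0.1145 -0.1793]
14 1.54 [-0.2285 -0.2416] [-0.1157 -0.2053]
clock: 7.0
eef_pos: [0.6213, -0.019, 0.2145]
tool_rot: [0.145, 0.989, 0.002, 0.001]
ft_force: [-0.2, 5.2, 4.9]
grip_width: 0.0104
grasp_force: 58.8
```

```bash
python3 -m creep '[-0.012,-0.001,0,0.05,0,-0.026,-0.0024,0,0.11,0,-0.039,-0.005,0,0.165,0,-0.0515,-0.0077,0,0.22,0,-0.064,-0.0115,0,0.275,0,-0.0763,-0.0157,0,0.33,0,-0.088,-0.021,0,0.385,0,-0.1001,-0.0264,0,0.44,0,-0.1115,-0.033,0,0.495,0,-0.1226,-0.0396,0,0.55,0]'
```

```text
clock: 7.83
eef_pos: [0.4984, -0.0601, 0.2144]
tool_rot: [-0.13, 0.992, -0.0, 0.002]
ft_force: [2.0, -1.3, 5.1]
grip_width: 0.0102
grasp_force: 58.8
```

```bash
python3 -m creep '[-0.0105,-0.0075,0,0.055,0,-0.0208,-0.0156,0,0.11,0,-0.031,-0.024,0,0.165,0,-0.0399,-0.0335,0,0.22,0,-0.049,-0.043,0,0.275,0,-0.0568,-0.0533,0,0.33,0,-0.065,-0.0635,0,0.385,0,-0.0715,-0.0748,0,0.44,0,-0.078,-0.086,0,0.495,0,-0.0838,-0.0978,0,0.55,0]'
python3 -m creep '[-0.0055,-0.012,0,0.055,0,-0.0096,-0.0243,0,0.11,0,-0.0135,-0.0365,0,0.165,0,-0.0165,-0.0494,0,0.22,0,-0.019,-0.062,0,0.275,0,-0.0206,-0.0752,0,0.33,0,-0.0215,-0.088,0,0.385,0,-0.0219,-0.1012,0,0.44,0,-0.0219,-0.1012,0,0.44,0]'
```

```text
clock: 8.67
eef_pos: [0.4155, -0.1588, 0.2144]
tool_rot: [-0.394, 0.919, -0.002, 0.002]
ft_force: [4.6, -0.9, 2.7]
grip_width: 0.0105
grasp_force: 59.1
clock: 9.42
eef_pos: [0.3943, -0.2616, 0.2144]
tool_rot: [-0.584, 0.812, -0.003, 0.001]
ft_force: [5.1, -0.3, 3.8]
grip_width: 0.011
grasp_force: 59.4
```

```bash
python3 -m creep '[0,0,0,0,0.05,0,0,0,0,0.0854,0,0,0,0,0.0854,0,0,0,0,0.0854,0,0,0,0,0.0854,0,0,0.04,0,0.0854,0,0,0.08,0,0.0854,0,0,0.12,0,0.0854,0,0,0.12,0,0.0854,0,0,0.12,0,0.0854]'
python3 -m creep '[0.03,0.2,0,0,0.0854,0.03,0.2,0,0,0.0854,0.03,0.2,0,0,0.0854,0.03,0.2,0,0,0.0854,0.03,0.2,0,0,0.0854,0.03,0.2,0,0,0.0854,0.03,0.2,0,0,0.0854,0.03,0.2,0,0,0.0854]'
python3 - <<'E'
from h import *
v=np.array([.3943+.0012,-.2616])-np.array([.6289,-.2585]);print("yaw est",np.arctan2(v[1],v[0])%6.28-np.arctan2(225,-77),np.linalg.norm(v))
C={"wrist":wcam(),"top":snap("top"),"scene":snap("scene")}
for t in("rack_spot","rack_jar","door_hinge","door_handle","glue_bottle"):
    for n in C: print(t,n,[(p.round(1).tolist(),s) for p,s in find(n,t)[:4]])
import pickle;pickle.dump(C,open("c3.pkl","wb"))
a=C["wrist"]["pixels"][:,:,::-1];b=C["top"]["pixels"][60:300,100:460,::-1]
cv2.imwrite("pics/open.png",np.hstack([cv2.resize(a,(400,300)),cv2.resize(b,(400,300))]))
E
```

```text
clock: 10.25
eef_pos: [0.3934, -0.2594, 0.3359]
tool_rot: [-0.584, 0.812, -0.003, 0.001]
ft_force: [-0.0, -0.5, -1.1]
grip_width: 0.0855
grasp_force: 0.0
clock: 10.92
eef_pos: [0.4216, -0.0588, 0.332]
tool_rot: [-0.584, 0.811, 0.001, -0.001]
ft_force: [0.5, -0.5, 0.6]
grip_width: 0.0855
grasp_force: 0.0
yaw est 1.2511630496323602 0.23342058606729618
rack_spot wrist [([164.8, 100.2], 0.7), ([91.2, 104.1], 0.36), ([339.1, 334.2], 0.31)]
rack_spot top [([379.3, 216.7], 0.59)]
rack_spot scene [([256.1, 136.3], 0.56), ([280.9, 288.4], 0.32)]
rack_jar wrist [([92.6, 103.2], 0.9), ([252.2, 344.9], 0.75)]
rack_jar top [([387.6, 183.1], 0.57)]
rack_jar scene []
door_hinge wrist [([347.3, 382.1], 0.2)]
door_hinge top [([404.7, 173.9], 0.88), ([270.4, 131.9], 0.44)]
door_hinge scene [([212.4, 131.9], 0.74)]
door_handle wrist []
door_handle top [([431.7, 262.6], 0.56)]
door_handle scene [([284.4, 81.4], 0.72), ([212.2, 133.1], 0.47), ([303.8, 269.4], 0.18)]
glue_bottle wrist [([433.1, 312.8], 0.71), ([345.0, 383.4], 0.56)]
glue_bottle top [([188.8, 240.1], 0.91), ([138.3, 229.0], 0.87), ([217.5, 303.2], 0.73), ([127.9, 187.1], 0.61)]
glue_bottle scene [([326.5, 284.0], 0.91), ([329.5, 325.2], 0.69), ([293.1, 344.0], 0.65)]
```

View pics/open.png

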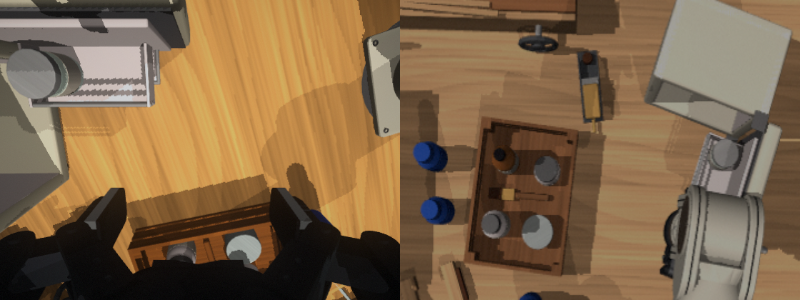

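The door is open about square. In the wrist crop the jar is at (45,75) and the free end of the rack at about (120,78). The glue bottle (white, grey cap) is in the crate at top-crop (495,223). Next I'll measure both.

```bash
python3 - <<'E'
from h import *
import pickle
C=pickle.load(open("c3.pkl","rb"));W,T,S=C["wrist"],C["top"],C["scene"]
print("spot tri",tri(ray(W,(164.8,100.2)),ray(T,(379.3,216.7)),ray(S,(256.1,136.3))),atz(ray(W,(164.8,100.2)),.105))
for y in(1.25,1.27,1.29):
  for H in((.6289,-.2585),(.6289,-.2546)): print(y,H,"model spot",door((*H,y),(45.5,147,93)),proj(W,door((*H,y),(45.5,147,93))),proj(W,[door((*H,y),(83,194,131)),door((*H,y),(83,39,131))]).round(1).tolist())
print("jar",atz(ray(W,(92.6,103.2)),.105),tri(ray(W,(92.6,103.2)),ray(T,(387.6,183.1))))
print("glue",tri(ray(T,(188.8,240.1)),ray(S,(326.5,284.))),bot.get_obs()["eef_pos"])
E
```

```text
spot tri (array([ 0.50419205, -0.17134705,  0.0976504 ]), np.float64(0.004966945183711316)) [ 0.50643165 -0.17093941  0.105     ]
1.25 (0.6289, -0.2585) model spot [ 0.50374643 -0.16896881  0.105     ] [[167.95253223 101.2338452 ]] [[208.3, 141.2], [46.5, 141.3]]
1.25 (0.6289, -0.2546) model spot [ 0.50374643 -0.16506881  0.105     ] [[169.45900217 104.96297677]] [[209.8, 145.1], [48.5, 145.2]]
1.27 (0.6289, -0.2585) model spot [ 0.50198095 -0.17148962  0.105     ] [[168.54623239  98.24595322]] [[209.8, 137.1], [48.0, 140.5]]
1.27 (0.6289, -0.2546) model spot [ 0.50198095 -0.16758962  0.105     ] [[170.05453177 101.99262964]] [[211.3, 141.0], [50.1, 144.4]]
1.29 (0.6289, -0.2585) model spot [ 0.50026625 -0.17404524  0.105     ] [[169.08378539  95.22667227]] [[211.2, 132.9], [49.6, 139.6]]
1.29 (0.6289, -0.2546) model spot [ 0.50026625 -0.17014524  0.105     ] [[170.5941116   98.99112928]] [[212.7, 136.8], [51.6, 143.5]]
jar [ 0.57860018 -0.19180495  0.105     ] (array([ 0.58968275, -0.19678046,  0.08248347]), np.float64(0.0009292141454467932))
glue (array([ 0.42500297,  0.3346532 , -0.02462302]), np.float64(0.00331912039865795)) [ 0.42222022 -0.05883266  0.3330736 ]
```

```bash
python3 -m creep '[0.005,0.385,-0.05,0,0.0854,0.005,0.385,-0.05,0,0.0854,0.005,0.385,-0.05,0,0.0854,0.005,0.385,-0.05,0,0.0854,0.005,0.385,-0.05,0,0.0854,0.005,0.385,-0.05,0,0.0854,0.005,0.385,-0.05,0,0.0854,0.005,0.385,-0.05,0,0.0854,0.005,0.385,-0.05,0,0.0854,0.005,0.385,-0.05,0,0.0854]'
cat > look.py <<'E'
from h import *
import sys
c=wcam();o=bot.get_obs();print(o["eef_pos"].round(4),o["joint_pos"].round(2))
cv2.imwrite(sys.argv[1],c["pixels"][:,:,::-1])
for f in("place_of","look_for"):
    for p,s in find("wrist","glue_bottle",f): print(f,p.round(1),s,"base:",atz(ray(c,p),.008).round(4),"mid",atz(ray(c,p),.08).round(4))
E
python3 look.py pics/w4.png
```

```text
clock: 12.65
eef_pos: [0.4263, 0.3311, 0.2813]
tool_rot: [-0.586, 0.81, 0.001, -0.0]
ft_force: [0.2, 0.7, -1.3]
grip_width: 0.0856
grasp_force: 0.0
[0.4263 0.3311 0.281 ] [ 0.66  0.31  0.22  1.49  0.   -0.59]
place_of [216.4 301.5] 0.82 base: [0.5635 0.4811 0.008 ] mid [0.536  0.4434 0.08  ]
place_of [388.4  53.1] 0.67 base: [0.266  0.2461 0.008 ] mid [0.29   0.2492 0.08  ]
place_of [272.3 168.4] 0.58 base: [0.4313 0.3292 0.008 ] mid [0.4267 0.3179 0.08  ]
place_of [286.  265.6] 0.56 base: [0.4554 0.4594 0.008 ] mid [0.4466 0.4255 0.08  ]
look_for [273.6 180.2] 0.75 base: [0.4345 0.3437 0.008 ] mid [0.4293 0.3298 0.08  ]
look_for [289.7 292.6] 0.67 base: [0.463  0.4997 0.008 ] mid [0.4529 0.4588 0.08  ]
look_for [415.   36.3] 0.65 base: [0.2341 0.2385 0.008 ] mid [0.2637 0.2429 0.08  ]
look_for [204.2 332.3] 0.59 base: [0.5978 0.5219 0.008 ] mid [0.5643 0.4772 0.08  ]
look_for [ 6.7 46.5] 0.17 base: [0.6695 0.1065 0.008 ] mid [0.6236 0.1338 0.08  ]
```

View pics/w4.png

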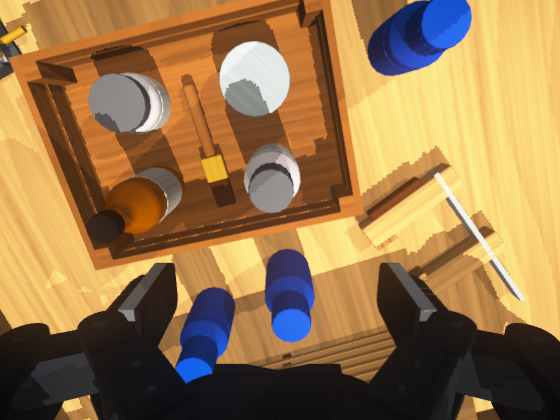

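In the wrist view the candidates are:
- White bottle with a grey cap at (271,185), inside the crate.
- Blue bottles at (290,295), (208,330) and (420,35), all outside it.

The white one fits the description. I'll confirm it in a crop and measure the cap height from two views.

```bash
python3 - <<'E'
from h import *
import pickle
c=wcam();T=pickle.load(open("c3.pkl","rb"))["top"]
a=cv2.resize(c["pixels"][130:230,220:320,::-1],(400,400),interpolation=cv2.INTER_CUBIC)
b=cv2.resize(T["pixels"][215:265,160:210,::-1],(400,400),interpolation=cv2.INTER_CUBIC)
cv2.imwrite("pics/crop.png",np.hstack([a,b]))
for u in((271,187),(271,190)):
    print(atz(ray(c,u),.138))
    for v in((181.5,239),(182.5,239)): print(tri(ray(c,u),ray(T,v)))
E
```

```text
[0.42972498 0.31913163 0.138     ]
(array([0.43046039, 0.32726716, 0.11314436]), np.float64(0.003283581958637336))
(array([0.42995752, 0.32395531, 0.12411243]), np.float64(0.002160243818829485))
[0.43057341 0.32164638 0.138     ]
(array([0.4300059 , 0.3251316 , 0.13140803]), np.float64(0.002344780652807092))
(array([0.4294312 , 0.32157535, 0.14349022]), np.float64(0.001275396405023406))
```

View pics/crop.png

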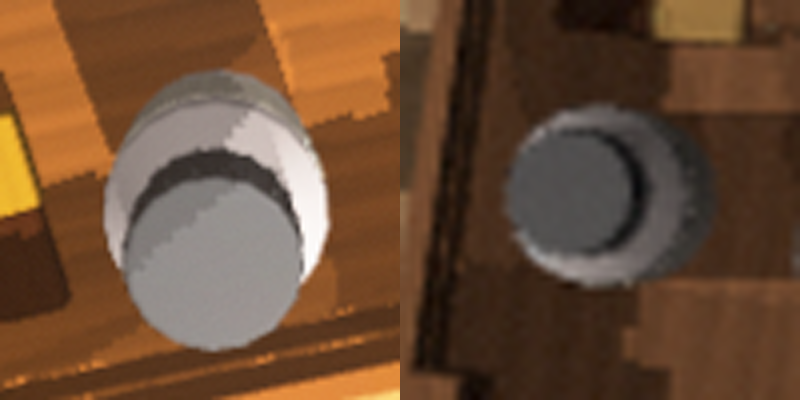

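The crop confirms a white bottle with a broad grey cap. The cap-top centre is at crop (214,263), wrist (273.5,195.8), and at top (181.4,238.9).

```bash
python3 - <<'E'
from h import *
import pickle
c=wcam();T=pickle.load(open("c3.pkl","rb"))["top"]
u=(273.3,195.3);v=(181,238.5)
print(atz(ray(c,u),.138),atz(ray(T,v),.138),tri(ray(c,u),ray(T,v)))
print(bot.get_obs()["eef_pos"])
E
```

```text
[0.43056745 0.32588564 0.138     ] [0.42996237 0.32736359 0.138     ] (array([0.43048561, 0.32749918, 0.13366722]), np.float64(0.0007571809952253914))
[0.42721558 0.3251181  0.28322609]
```

```bash
python3 -m creep '[0.003,0.002,-0.035,0,0.0854,0.003,0.002,-0.07,0,0.0854,0.003,0.002,-0.105,0,0.0854,0.003,0.002,-0.14,0,0.0854,0.003,0.002,-0.165,0,0.0854,0.003,0.002,-0.178,0,0.0854,0.003,0.002,-0.178,0,0.0854,0.003,0.002,-0.178,0,0.0854,0.003,0.002,-0.178,0,0.0854]'
python3 -m creep '[0,0,0,0,0,0,0,0,0,0,0,0,0,0,0,0,0,0,0,0,0,0,0,0,0,0,0,0,0,0]'
```

```text
clock: 13.65
eef_pos: [0.4315, 0.3279, 0.1069]
tool_rot: [-0.583, 0.812, -0.0, 0.002]
ft_force: [0.1, 0.2, 0.0]
grip_width: 0.0851
grasp_force: 0.0
clock: 14.15
eef_pos: [0.431, 0.3287, 0.1062]
tool_rot: [-0.584, 0.812, -0.0, 0.001]
ft_force: [0.9, -0.5, 5.8]
grip_width: 0.0386
grasp_force: 60.8
```

```bash
python3 -m creep '[0,0,0.02,0,0,0,0,0.05,0,0,0,0,0.09,0,0,0,0,0.13,0,0,0,0,0.17,0,0,0.005,-0.03,0.2,0,0,0.01,-0.065,0.2,0,0,0.015,-0.1,0.2,0,0,0.02,-0.135,0.2,0,0,0.025,-0.17,0.2,0,0]'
python3 -m creep '[0.006,-0.038,0,0,0,0.012,-0.076,0,0,0,0.018,-0.114,0,0,0,0.024,-0.152,0,0,0,0.03,-0.19,0,0,0,0.034,-0.22,0,0,0,0.037,-0.24,0,0,0,0.038,-0.25,0,0,0,0.038,-0.25,0,0,0,0.038,-0.25,0,0,0]'
python3 - <<'E'
from h import *
import pickle
C={"wrist":wcam(),"top":snap("top"),"scene":snap("scene")};print(bot.get_obs()["eef_pos"],bot.get_obs()["grip_width"])
for t in("rack_spot","rack_jar"):
    L=[]
    for n in C:
        f=find(n,t);print(t,n,[(p.round(1).tolist(),s,atz(ray(C[n],p),.105).round(4)) for p,s in f[:2]])
pickle.dump(C,open("c4.pkl","wb"))
q=(.6289,-.2585,1.25)
print(door(q,(45.5,147,93)))
a=np.ascontiguousarray(C["wrist"]["pixels"][:,:,::-1])
for z in(93,131):
  P=[door(q,p) for p in((8,39,z),(83,39,z),(83,194,z),(8,194,z))]
  cv2.polylines(a,[proj(C["wrist"],P).astype(int)],True,(0,0,255) if z==131 else (0,255,0),1)
b=np.ascontiguousarray(C["scene"]["pixels"][:,:,::-1])
for z in(93,131):
  P=[door(q,p) for p in((8,39,z),(83,39,z),(83,194,z),(8,194,z))]
  cv2.polylines(b,[proj(C["scene"],P).astype(int)],True,(0,0,255) if z==131 else (0,255,0),1)
cv2.imwrite("pics/pre.png",np.hstack([cv2.resize(a,(480,360)),cv2.resize(b[70:220,190:320],(312,360),interpolation=cv2.INTER_CUBIC)]))
E
```

```text
clock: 14.98
eef_pos: [0.4545, 0.1566, 0.3042]
tool_rot: [-0.584, 0.811, 0.0, -0.001]
ft_force: [0.8, -0.1, -3.3]
grip_width: 0.0388
grasp_force: 61.4
clock: 15.82
eef_pos: [0.4927, -0.0914, 0.3043]
tool_rot: [-0.584, 0.812, 0.001, -0.0]
ft_force: [-0.4, -0.6, -3.3]
grip_width: 0.0388
grasp_force: 61.2
[ 0.49300215 -0.09044327  0.30493266] 0.038096877545337006
rack_spot wrist [([238.0, 111.7], 0.61, array([ 0.5066, -0.1678,  0.105 ]))]
rack_spot top []
rack_spot scene [([255.7, 134.9], 0.68, array([ 0.5052, -0.1692,  0.105 ])), ([280.5, 287.9], 0.61, array([0.5735, 0.3235, 0.105 ]))]
rack_jar wrist [([157.7, 113.0], 0.89, array([ 0.5806, -0.1913,  0.105 ]))]
rack_jar top [([195.1, 189.8], 0.3, array([0.5558, 0.3016, 0.105 ]))]
rack_jar scene [([230.1, 135.5], 0.9, array([ 0.5845, -0.1913,  0.105 ]))]
[ 0.50374643 -0.16896881  0.105     ]
```

View pics/pre.png

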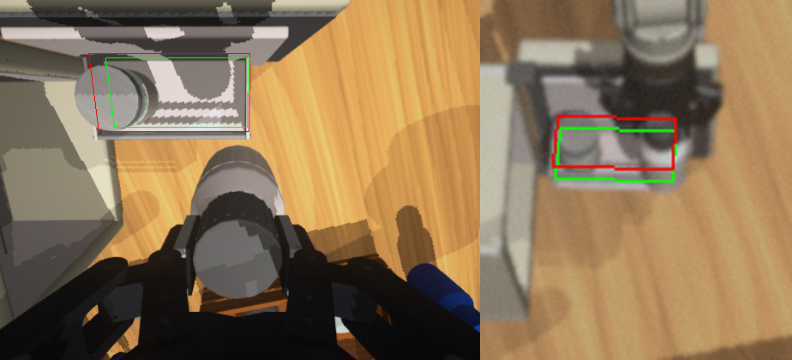

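The model rack lies on the real one to within about 3 mm: the jar is at wrist (157,113) and the free end at (238,112). I'll move over the spot and lower.

```bash
python3 -m creep '[0.004,-0.025,0,0,0,0.008,-0.05,0,0,0,0.0115,-0.07,0,0,0,0.0125,-0.076,0,0,0,0.0125,-0.076,0,0,0,0.0125,-0.076,-0.02,0,0,0.0125,-0.076,-0.045,0,0,0.0125,-0.076,-0.07,0,0,0.0125,-0.076,-0.088,0,0,0.0125,-0.076,-0.088,0,0]'
python3 -m creep '[0,0,-0.004,0,0,0,0,-0.008,0,0,0,0,-0.01,0,0,0,0,-0.01,0,0,0,0,-0.01,0,0]'
```

```text
clock: 17.1
eef_pos: [0.5028, -0.1657, 0.2128]
tool_rot: [-0.584, 0.811, 0.004, -0.002]
ft_force: [-1.3, 0.2, -2.5]
grip_width: 0.0387
grasp_force: 61.4
clock: 17.52
eef_pos: [0.5062, -0.1679, 0.2079]
tool_rot: [-0.584, 0.812, -0.001, 0.0]
ft_force: [0.5, -0.1, -1.9]
grip_width: 0.0385
grasp_force: 61.4
```

```bash
python3 -m creep '[0,0,-0.002,0,0,0,0,-0.003,0,0,0,0,-0.003,0,0]'
python3 -m creep '[0,0,-0.001,0,0,0,0,-0.002,0,0,0,0,-0.002,0,0]'
```

```text
clock: 17.77
eef_pos: [0.5056, -0.1679, 0.204]
tool_rot: [-0.584, 0.812, 0.0, -0.0]
ft_force: [-0.9, -0.5, -2.7]
grip_width: 0.0386
grasp_force: 61.4
clock: 18.02
eef_pos: [0.5059, -0.168, 0.2031]
tool_rot: [-0.584, 0.812, -0.001, 0.0]
ft_force: [-1.3, 1.2, 3.9]
grip_width: 0.0385
grasp_force: 62.4
```

The bottle is on the rack floor: the vertical force went from -2.7 to +3.9 N. Releasing and rising.

```bash
python3 -m creep '[0,0,0,0,0.055,0,0,0,0,0.07,0,0,0,0,0.07,0,0,0.01,0,0.07,0,0,0.04,0,0.07,0,0,0.08,0,0.07,0,0,0.12,0,0.07,0,0,0.16,0,0.07,0,0,0.16,0,0.07,0,0,0.16,0,0.07]'
python3 - <<'E'
from h import *
C={"wrist":wcam(),"scene":snap("scene")};print(bot.get_obs()["eef_pos"],bot.get_obs()["joint_pos"].round(2))
for t,z in(("glue_bottle",.105),("rack_jar",.105),("door_handle",.232)):
    for n in C: print(t,n,[(p.round(1).tolist(),s,atz(ray(C[n],p),z).round(4)) for p,s in find(n,t)[:3]])
a=cv2.resize(C["wrist"]["pixels"][:,:,::-1],(480,360));b=cv2.resize(C["scene"]["pixels"][70:220,190:320,::-1],(312,360),interpolation=cv2.INTER_CUBIC)
cv2.imwrite("pics/placed.png",np.hstack([a,b]))
E
```

```text
clock: 18.85
eef_pos: [0.5071, -0.1684, 0.3661]
tool_rot: [-0.584, 0.812, -0.003, 0.002]
ft_force: [0.1, 0.5, -1.5]
grip_width: 0.0704
grasp_force: 0.0
[ 0.50563683 -0.16785826  0.36196774] [-0.32  0.3   0.42  1.69  0.   -1.57]
glue_bottle wrist [([282.7, 170.5], 0.9, array([ 0.5028, -0.1668,  0.105 ])), ([364.7, 376.6], 0.42, array([0.4846, 0.1548, 0.105 ]))]
glue_bottle scene [([331.9, 328.2], 0.89, array([0.4672, 0.4768, 0.105 ])), ([259.5, 133.1], 0.85, array([ 0.4916, -0.1719,  0.105 ])), ([363.8, 239.4], 0.8, array([0.2912, 0.2572, 0.105 ]))]
rack_jar wrist [([215.4, 169.9], 0.65, array([ 0.5792, -0.193 ,  0.105 ]))]
rack_jar scene [([228.6, 133.9], 0.67, array([ 0.5876, -0.1982,  0.105 ]))]
door_handle wrist [([381.5, 33.9], 0.86, array([ 0.3962, -0.2615,  0.232 ]))]
door_handle scene [([283.4, 83.1], 0.75, array([ 0.389, -0.251,  0.232]))]
```

View pics/placed.png

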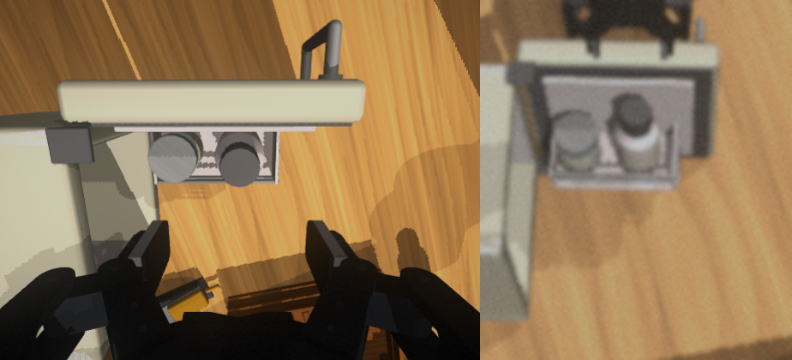

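The bottle stands upright beside the jar, with the cap at wrist crop (240,160) and the jar at (173,157). The door hasn't moved. Now I'll grip the handle again.

```bash
python3 -m creep '[-0.111,-0.093,0,0,0.0854,-0.111,-0.093,0,0,0.0854,-0.111,-0.093,0,0,0.0854,-0.111,-0.093,0,0,0.0854,-0.111,-0.093,0,0,0.0854,-0.111,-0.093,-0.04,0,0.0854,-0.111,-0.093,-0.08,0,0.0854,-0.111,-0.093,-0.12,0,0.0854,-0.111,-0.093,-0.149,0,0.0854,-0.111,-0.093,-0.149,0,0.0854]'
python3 -m creep '[0,0,0,0,0,0,0,0,0,0,0,0,0,0,0,0,0,0,0,0,0,0,0,0,0,0,0,0,0,0]'
python3 - <<'E'
from h import *
H=np.array([.6289,-.2585]);p0=bot.get_obs()["eef_pos"][:2]
print(p0)
for k in range(0,32):
    a=-.05*k; p=H+Rz(a)[:2,:2]@(p0-H); print(k,round(a,3),(p-p0).round(4))
E
```

```text
clock: 20.08
eef_pos: [0.3909, -0.2577, 0.2063]
tool_rot: [-0.584, 0.812, 0.007, -0.002]
ft_force: [-1.5, 0.4, -0.4]
grip_width: 0.0854
grasp_force: 0.0
clock: 20.58
eef_pos: [0.3947, -0.2613, 0.2143]
tool_rot: [-0.584, 0.812, -0.001, -0.0]
ft_force: [-22.2, 1.1, 16.4]
grip_width: 0.0126
grasp_force: 11.4
[ 0.39472971 -0.26129466]
0 -0.0 [0. 0.]
1 -0.05 [0.0002 0.0117]
2 -0.1 [0.0009 0.0234]
3 -0.15 [0.0022 0.035 ]
4 -0.2 [0.0041 0.0466]
5 -0.25 [0.0066 0.058 ]
6 -0.3 [0.0096 0.0693]
7 -0.35 [0.0132 0.0805]
8 -0.4 [0.0174 0.0914]
9 -0.45 [0.0221 0.1021]
10 -0.5 [0.0273 0.1126]
11 -0.55 [0.0331 0.1228]
12 -0.6 [0.0393 0.1327]
13 -0.65 [0.0461 0.1423]
14 -0.7 [0.0533 0.1515]
15 -0.75 [0.0609 0.1604]
16 -0.8 [0.069  0.1688]
17 -0.85 [0.0775 0.1769]
18 -0.9 [0.0864 0.1845]
19 -0.95 [0.0957 0.1916]
20 -1.0 [0.1053 0.1983]
21 -1.05 [0.1152 0.2045]
22 -1.1 [0.1255 0.2102]
23 -1.15 [0.136  0.2154]
24 -1.2 [0.1467 0.22  ]
25 -1.25 [0.1577 0.2241]
26 -1.3 [0.1688 0.2277]
27 -1.35 [0.1802 0.2307]
28 -1.4 [0.1916 0.2331]
29 -1.45 [0.2032 0.2349]
30 -1.5 [0.2148 0.2362]
31 -1.55 [0.2265 0.2369]
```

```bash
python3 -m creep '[-0.001,0,0,0,0,-0.002,0.004,0,-0.015,0,-0.0015,0.0117,0,-0.05,0,-0.001,0.0234,0,-0.1,0,0.0005,0.035,0,-0.15,0,0.0025,0.0466,0,-0.2,0,0.005,0.058,0,-0.25,0,0.008,0.0693,0,-0.3,0,0.0115,0.0805,0,-0.35,0,0.016,0.0914,0,-0.4,0]'
```

```text
clock: 21.42
eef_pos: [0.4111, -0.169, 0.2143]
tool_rot: [-0.41, 0.912, -0.001, 0.001]
ft_force: [-0.7, -0.9, 5.5]
grip_width: 0.0108
grasp_force: 59.1
```

```bash
python3 -m creep '[0.0047,0.0107,0,-0.05,0,0.0099,0.0212,0,-0.1,0,0.0157,0.0314,0,-0.15,0,0.0219,0.0413,0,-0.2,0,0.0287,0.0509,0,-0.25,0,0.0359,0.0601,0,-0.3,0,0.0435,0.069,0,-0.35,0,0.0516,0.0774,0,-0.4,0,0.0601,0.0855,0,-0.45,0,0.069,0.0931,0,-0.5,0]'
python3 -m creep '[0.0093,0.0071,0,-0.05,0,0.0189,0.0138,0,-0.1,0,0.0288,0.02,0,-0.15,0,0.0391,0.0257,0,-0.2,0,0.0496,0.0309,0,-0.25,0,0.0603,0.0355,0,-0.3,0,0.0713,0.0396,0,-0.35,0,0.0824,0.0432,0,-0.4,0,0.0938,0.0462,0,-0.45,0,0.1052,0.0486,0,-0.5,0]'
```

```text
clock: 22.25
eef_pos: [0.4793, -0.0745, 0.2143]
tool_rot: [-0.172, 0.985, 0.001, 0.0]
ft_force: [-3.3, 4.7, 8.8]
grip_width: 0.0105
grasp_force: 59.5
clock: 23.08
eef_pos: [0.585, -0.0234, 0.2144]
tool_rot: [0.076, 0.997, 0.003, 0.0]
ft_force: [-2.2, 10.0, 5.2]
grip_width: 0.0107
grasp_force: 59.8
```

```bash
python3 -m creep '[0.008,0.003,0,-0.035,0,0.016,0.004,0,-0.07,0,0.024,0.0045,0,-0.105,0,0.031,0.005,0,-0.135,0,0.036,0.005,0,-0.155,0,0.036,0.005,0,-0.155,0]'
python3 -m creep '[0.002,0,0,-0.01,0,0.004,0,0,-0.017,0,0.006,0,0,-0.025,0,0.006,0,0,-0.025,0]'
```

```text
clock: 23.58
eef_pos: [0.6225, -0.0189, 0.2144]
tool_rot: [0.152, 0.988, 0.003, 0.001]
ft_force: [0.7, 9.0, 3.7]
grip_width: 0.0108
grasp_force: 59.6
clock: 23.92
eef_pos: [0.6268, -0.0187, 0.2144]
tool_rot: [0.164, 0.986, 0.003, -0.0]
ft_force: [-3.7, 10.4, 7.2]
grip_width: 0.0108
grasp_force: 59.7
```

```bash
for i in 1; do python3 -m creep '[0.002,0,0,-0.008,0,0.003,0,0,-0.012,0,0.003,0,0,-0.012,0]'; done
python3 -m creep '[0.002,0,0,0,0,0.003,0,0,0,0,0.003,0,0,0,0]'
```

```text
clock: 24.17
eef_pos: [0.6267, -0.0187, 0.2144]
tool_rot: [0.17, 0.985, 0.003, -0.003]
ft_force: [-10.9, 9.7, 10.5]
grip_width: 0.0104
grasp_force: 60.4
clock: 24.42
eef_pos: [0.6266, -0.0186, 0.2144]
tool_rot: [0.17, 0.985, 0.002, -0.006]
ft_force: [-19.7, 10.0, 13.1]
grip_width: 0.0104
grasp_force: 60.9
```

The tool stops at x = 0.6267 with the reaction force building, so the door is against its stop. I'll release the handle and retreat upward.

```bash
python3 -m creep '[-0.003,0.003,0,0,0,-0.003,0.003,0,0,0,-0.003,0.003,0,0,0.03,-0.003,0.003,0,0,0.0854,-0.003,0.003,0,0,0.0854,-0.003,0.003,0,0,0.0854,-0.003,0.003,0,0,0.0854,-0.003,0.003,0.03,0,0.0854,-0.003,0.003,0.07,0,0.0854,-0.003,0.003,0.1,0,0.0854]'
python3 -m creep '[-0.15,-0.1,0,0,0.0854,-0.15,-0.1,0,0,0.0854,-0.15,-0.1,0,0,0.0854,-0.15,-0.1,0,0,0.0854,-0.15,-0.1,0,0,0.0854,-0.15,-0.1,0,0,0.0854,-0.15,-0.1,0,0,0.0854]'
python3 - <<'E'
from h import *
C={"wrist":wcam(),"scene":snap("scene"),"top":snap("top")}
q=(.6289,-.2585,-.291)
for n in C:
    print(n,"handle",[(p.round(1).tolist(),s,atz(ray(C[n],p),.232).round(4)) for p,s in find(n,"door_handle")[:2]])
    for t in("glue_bottle","rack_jar","block_plane","spirit_bottle"): print(n,t,[(p.round().tolist(),s) for p,s in find(n,t)[:3]])
# seam: compare scene/top fridge area with start picture
for n in("scene","top"):
    a=cv2.imread(f"pics/{n}0.png").astype(int);b=C[n]["pixels"][:,:,::-1].astype(int)
    s=np.s_[90:210,130:245] if n=="scene" else np.s_[50:190,315:460]
    ys,xs=np.where(abs(a-b).max(2)[s]>40);print(n,len(ys),(xs.min(),xs.max(),ys.min(),ys.max()) if len(ys) else "")
E
```

```text
clock: 25.25
eef_pos: [0.6297, -0.0199, 0.3147]
tool_rot: [0.172, 0.985, -0.0, -0.0]
ft_force: [1.5, -0.3, 1.4]
grip_width: 0.0854
grasp_force: 0.0
clock: 25.83
eef_pos: [0.4801, -0.1202, 0.3136]
tool_rot: [0.172, 0.985, 0.0, 0.001]
ft_force: [-0.4, -0.2, -0.2]
grip_width: 0.0853
grasp_force: 0.0
wrist handle []
wrist glue_bottle []
wrist rack_jar []
wrist block_plane [([483.0, 276.0], 0.65)]
wrist spirit_bottle []
scene handle [([230.3, 173.3], 0.72, array([ 0.6215, -0.0123,  0.232 ])), ([212.8, 131.2], 0.69, array([ 0.6359, -0.1559,  0.232 ]))]
scene glue_bottle [([333.0, 325.0], 0.89), ([366.0, 238.0], 0.68), ([293.0, 348.0], 0.64)]
scene rack_jar []
scene block_plane [([212.0, 246.0], 0.83)]
scene spirit_bottle [([279.0, 289.0], 0.78)]
top handle [([328.6, 157.7], 0.82, array([ 0.6272, -0.0264,  0.232 ]))]
top glue_bottle [([219.0, 304.0], 0.73), ([130.0, 188.0], 0.66), ([138.0, 229.0], 0.62)]
top rack_jar []
top block_plane []
top spirit_bottle [([199.0, 190.0], 0.86)]
scene 268 (np.int64(71), np.int64(109), np.int64(0), np.int64(112))
top 871 (np.int64(0), np.int64(144), np.int64(73), np.int64(139))
```

```bash
python3 -c "
from workcell import bot
print(bot.job_done())"
```

```text
the job is handed in; nothing more can be done
None
```

I handed the job in with the glue bottle standing upright beside the jar in the upper door rack and the door pushed shut against its stop; no verdict came back, and I couldn't see inside once the door was shut.

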